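# Pack away a stack of bushing drivers

## Robot

A 6-joint arm with a two-finger parallel gripper is mounted at the origin on a cart in front of the work surface, level with it; the furniture and walls round the work are solid. World frame = base frame: x ahead of the robot, y to its left, z up, the work surface at z = 0. Lengths are in mm, angles in rad, forces in N, time in s.
With the tool pointing down it reaches from about 300 to 850 mm from the base axis. Payload 5.4 kg.
Tool frame: the origin (TCP) lies midway between the tips of the shut fingers; the grasp point (between the pads) lies 19 mm behind it; z points along the fingers, y is the direction in which the jaws open and shut (so a half turn about z gives the same grasp; the last joint's range is limited). The gripper opens to 85 mm and grips with 20 to 120 N. Pads are 22 mm wide; open, the fingers measure 114 mm over their backs; the gripper's body (76 mm by 85 mm) begins 54 mm behind the grasp point. The pads swing forward as they close: fully open they stand 13 mm farther back than shut.
Start: joints at [1.086, 0.158, 1.597, -0, 1.386, -0.21], TCP at [156.039, 553.406, 231.299] pointing down, gripper open.
Joint ranges: [-2.91, 2.91], [-0.94, 2.29], [0.18, 2.7], [-1.29, 4.43], [0.17, 2.64], [-3, 3]. Speed limits (rad/s): [2.57, 2.57, 3.14, 3.14, 3.14, 3.14].

## Interface

Orientations are given as a 3x3 rotation matrix whose columns are the frame's x, y, z axes.
In Python, from bench import move_ptp, servo_line, move_j, gripper_to, wait, inverse_kinematics, state, get_image, MotionError, sign_off gives the robot as it stands. Calls block until the motion is done:
- move_ptp(position, orientation): joint-space move of the TCP to a pose.
- servo_line(position, speed=150, attitude=None): straight line of the TCP; attitude=None keeps the orientation; speed is the mean speed in mm/s.
- move_j(angles): joint-space move.
- gripper_to(opening, grip_force=None): opening from 0.0 (shut) to 1.0 (fully open); grip_force is the grip in N (None keeps the last); returns when the fingers have stopped.
- wait(seconds).
- inverse_kinematics(position, orientation): joint angles nearest the present ones, or None.
- state(): the state.
- get_image(name): name is "scene" or "top"; returns a dict with "color" (400x640x3 uint8, red, green, blue), "K" (3x3 intrinsics, pixels), "k1" (the pictures are not rectified: a ray, as slopes to the right and down, at radius r is drawn at 1 + k1 r^2 times it, then the intrinsics apply), "extrinsics" (4x4, takes a point from camera to world coordinates). Camera axes: x right, y down, z forward; pixel columns grow to the right and rows downward; lengths in mm; the calibration is good to about 2 mm. A picture is of the moment at which its call begins. There is no depth.
A pose or a line that the arm cannot do raises MotionError and nothing moves.
- sign_off(): hands the job in, once; it reports no verdict.
The state is a dict: "clock": time; "joint_positions": joint angles; "qvel": joint speeds; "joint_efforts": joint torques, N m; "tcp_pos": TCP position; "ee_rot": TCP orientation; "ft_force": force on the tool from outside, world axes, zero at the start; "ft_torque": the same for the moment, N m; "finger_gap": opening from 0.0 (shut) to 1.0 (fully open).
Only numpy, scipy, OpenCV 4.12 (cv2) and the standard library are available. Lean on these libraries where they do the work, as an engineer would, in place of code of your own. Each camera call takes 0.05 s, during which the arm holds its last target. There are 200 camera calls.

## Task

Pack away the bushing-driver set: take the stack of aluminium drivers apart and seat each one, flange down and fully home, in the pocket of the open case that is cut for its flange, then close the lid completely. No driver may be tipped onto its side on the way.

Things in the scene. Friction and masses are not known exactly. Their poses are not given: they have to be found in the camera images.
- driver_56_mid (a point): aluminium bushing driver, 36 mm high, 35 to 250 g: round flange 56 mm across, 12 mm thick, and on it a coaxial round pilot 36 mm across, 24 mm tall, the part to grip from above. At the start bottom of the stack, on the bench; the stack's drivers stand flange down, each on the pilot below, centres within 3 mm. This point: its centre, 18 mm above its underside; z is its axis, pilot end up.
- driver_47_mid (a point): aluminium bushing driver, 36 mm high, 35 to 250 g: round flange 47 mm across, 12 mm thick, and on it a coaxial round pilot 30 mm across, 24 mm tall, the part to grip from above. At the start second from the bottom; the stack's drivers stand flange down, each on the pilot below, centres within 3 mm. This point: its centre, 18 mm above its underside; z is its axis, pilot end up.
- driver_38_mid (a point): aluminium bushing driver, 36 mm high, 35 to 250 g: round flange 38 mm across, 12 mm thick, and on it a coaxial round pilot 24 mm across, 24 mm tall, the part to grip from above. At the start third from the bottom; the stack's drivers stand flange down, each on the pilot below, centres within 3 mm. This point: its centre, 18 mm above its underside; z is its axis, pilot end up.
- driver_29_mid (a point): aluminium bushing driver, 36 mm high, 35 to 250 g: round flange 29 mm across, 12 mm thick, and on it a coaxial round pilot 18 mm across, 24 mm tall, the part to grip from above. At the start top of the stack; the stack's drivers stand flange down, each on the pilot below, centres within 3 mm. This point: its centre, 18 mm above its underside; z is its axis, pilot end up.
- pocket_56 (a point): round pocket 63 mm wide, 12 mm deep, in black foam in the case, for the 56 mm flange; its floor is grey. This point: middle of the floor, 15 mm above the bench. x points to the case's back, z up. The four pockets lie two by two, 76 mm apart, in any order; the open lid stands behind, 44 mm or more from the rear pockets' centres, so let the fingers open along y.
- pocket_47 (a point): round pocket 54 mm wide, 12 mm deep, in black foam in the case, for the 47 mm flange; its floor is grey. This point: middle of the floor, 15 mm above the bench. x points to the case's back, z up. The four pockets lie two by two, 76 mm apart, in any order; the open lid stands behind, 44 mm or more from the rear pockets' centres, so let the fingers open along y.
- pocket_38 (a point): round pocket 45 mm wide, 12 mm deep, in black foam in the case, for the 38 mm flange; its floor is grey. This point: middle of the floor, 15 mm above the bench. x points to the case's back, z up. The four pockets lie two by two, 76 mm apart, in any order; the open lid stands behind, 44 mm or more from the rear pockets' centres, so let the fingers open along y.
- pocket_29 (a point): round pocket 36 mm wide, 12 mm deep, in black foam in the case, for the 29 mm flange; its floor is grey. This point: middle of the floor, 15 mm above the bench. x points to the case's back, z up. The four pockets lie two by two, 76 mm apart, in any order; the open lid stands behind, 44 mm or more from the rear pockets' centres, so let the fingers open along y.
- lid_handle (a point): middle of the black round grip bar (10 mm thick, 80 mm long) on the front of the lid, 29 mm clear of it; with the lid open it is the topmost part, about 0.23 m above the bench, and can be pinched from above. Its x axis points to the hinge, y runs along the bar, z out of the lid's outer face. The hinge line lies 196 mm along +x and 10 mm along -z from here.
- case_lid (a joint): lid angle, rad: 0 closed (bar 46 mm above the bench), 1.75 fully open, leaning back against its stop; starts above 1.65. Once pulled forward well past upright (1.57) it sinks shut by its own weight, damped. The case (160 x 212 x 58 mm) is fixed to the bench.
Not all that is in view belongs to the job. Leave any blue look-alike of the part that bears pocket_56 alone. Leave any purple look-alike of the part that bears driver_47_mid alone.

How it is judged (in metres and radians):
On the way:
1. all four drivers sit home in their own pockets, the lid still open (horizontal distance between driver_56_mid and pocket_56 below 0.008 m and z of driver_56_mid in the frame of pocket_56 between 0.014 and 0.0215 m and angle between each of driver_56_mid, driver_47_mid, driver_38_mid, driver_29_mid's own z axis and vertical below 0.12 rad and horizontal distance between driver_47_mid and pocket_47 below 0.008 m and z of driver_47_mid in the frame of pocket_47 between 0.014 and 0.0215 m and horizontal distance between driver_38_mid and pocket_38 below 0.008 m and z of driver_38_mid in the frame of pocket_38 between 0.014 and 0.0215 m and horizontal distance between driver_29_mid and pocket_29 below 0.008 m and z of driver_29_mid in the frame of pocket_29 between 0.014 and 0.0215 m and value of joint case_lid above 0.6 rad), for 0.2 s.
At the end, for the whole second after the job is handed in: Every driver stands upright (within 0.12 rad) on the floor of the pocket of its own size, centred within 8 mm and down within 3.5 mm, at rest, and the lid is closed (below 0.04 rad) (horizontal distance between driver_56_mid and pocket_56 below 0.008 m and z of driver_56_mid in the frame of pocket_56 between 0.014 and 0.0215 m and angle between each of driver_56_mid, driver_47_mid, driver_38_mid, driver_29_mid's own z axis and vertical below 0.12 rad and horizontal distance between driver_47_mid and pocket_47 below 0.008 m and z of driver_47_mid in the frame of pocket_47 between 0.014 and 0.0215 m and horizontal distance between driver_38_mid and pocket_38 below 0.008 m and z of driver_38_mid in the frame of pocket_38 between 0.014 and 0.0215 m and horizontal distance between driver_29_mid and pocket_29 below 0.008 m and z of driver_29_mid in the frame of pocket_29 between 0.014 and 0.0215 m and linear speed of each of driver_56, driver_47, driver_38, driver_29 below 0.02 m/s and value of joint case_lid below 0.04 rad); the robot touches nothing.
It fails at once if a driver is tipped onto its side (angle between any of driver_56_mid, driver_47_mid, driver_38_mid, driver_29_mid's own z axis and vertical above 0.9 rad).
It also fails if it takes over 109 s, if anything falls off the work surface, if the arm or the gripper's body presses on something with over 40 N, if the wrist force passes 120 N, or if a joint passes its speed limit or range.

## Working session

There is one attempt and no reset: what is moved stays moved. The work goes in short steps, each a Python script; the robot and the scene stay as the last script left them, time stands still between calls to the robot, and variables do not carry over. Pictures are saved under pics/ and viewed, about 12 in all and at most 16, crops included, and the job is handed in when it is done.

```bash
ls; mkdir -p pics
python3 - <<'E'
from bench import *
import cv2,numpy as np
for n in ["scene","top"]:
    d=get_image(n); cv2.imwrite(f"pics/{n}0.png",d["color"][:,:,::-1]); print(n,d["K"],d["k1"],np.round(d["extrinsics"],4).tolist())
s=state();print(s["clock"],s["finger_gap"],s["ee_rot"])
E
```

```text
pics
scene [[494.05705306   0.         319.80166887]
 [  0.         494.05705306 199.31940051]
 [  0.           0.           1.        ]] -0.1252125775320307 [[-0.8976, -0.2939, 0.3286, 204.9628], [-0.4405, 0.6278, -0.6417, 647.5176], [-0.0177, -0.7208, -0.693, 765.2892], [0.0, 0.0, 0.0, 1.0]]
top [[415.59054204   0.         318.48719425]
 [  0.         415.59054204 197.00099611]
 [  0.           0.           1.        ]] -0.09494905207199986 [[0.0121, -0.9951, 0.0982, 462.1197], [-0.9999, -0.013, -0.0087, 38.0021], [0.01, -0.0981, -0.9951, 934.0338], [0.0, 0.0, 0.0, 1.0]]
0.1 0.9980841861297907 [[-9.62484387e-01  2.71335897e-01 -7.97359211e-04]
 [ 2.71336859e-01  9.62483143e-01 -1.58410709e-03]
 [ 3.37619682e-04 -1.74103128e-03 -9.99998427e-01]]
```

View pics/scene0.png

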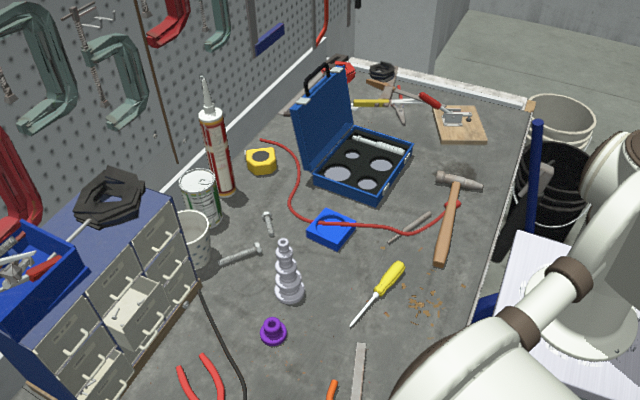

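View pics/top0.png

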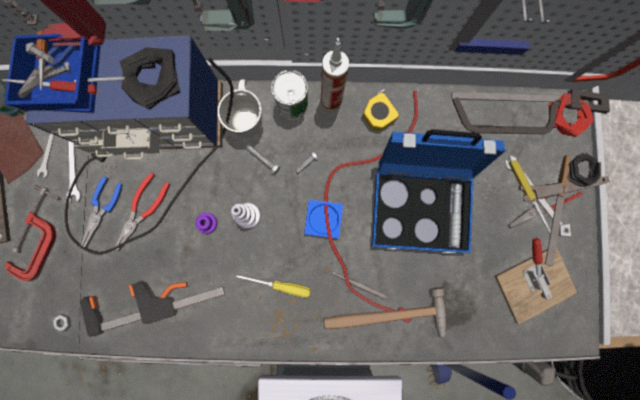

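Candidates, with their pixels:
- **Stack:** top (243,213), scene (286,270). The purple single at (205,222)/(272,332) is a decoy.
- **Case:** top (423,205), scene (355,165). The blue block with a round recess at (324,220)/(330,228) is a decoy.

I'll check this choice in one close montage and measure the pockets.

```bash
cat > vis.py <<'E'
import cv2,numpy as np
from bench import *
def rays(d,uv):
    uv=np.asarray(uv,float).reshape(-1,2);K=d["K"]
    p=(uv-K[:2,2])/[K[0,0],K[1,1]]; x=p.copy()
    for _ in range(20): x=p/(1+d["k1"]*(x**2).sum(1,keepdims=True))
    E=np.asarray(d["extrinsics"]);v=np.c_[x,np.ones(len(x))]@E[:3,:3].T
    return E[:3,3],v/np.linalg.norm(v,axis=1,keepdims=True)
def plane(d,uv,z):
    o,v=rays(d,uv); return o+v*((z-o[2])/v[:,2:])
def tri(d1,uv1,d2,uv2):
    o1,v1=rays(d1,uv1);o2,v2=rays(d2,uv2);out=[]
    for a,b in zip(v1,v2):
        t=np.linalg.lstsq(np.c_[a,-b],o2-o1,rcond=None)[0]
        p,q=o1+a*t[0],o2+b*t[1]; out.append(np.r_[(p+q)/2,np.linalg.norm(p-q)])
    return np.array(out)
def proj(d,P):
    E=np.asarray(d["extrinsics"]);c=(np.atleast_2d(P)-E[:3,3])@E[:3,:3]
    x=c[:,:2]/c[:,2:]; x=x*(1+d["k1"]*(x**2).sum(1,keepdims=True))
    return x*[d["K"][0,0],d["K"][1,1]]+d["K"][:2,2]
def blobs(m,x0,x1,y0,y1,amin):
    w=np.zeros_like(m);w[y0:y1,x0:x1]=m[y0:y1,x0:x1]
    n,_,s,c=cv2.connectedComponentsWithStats(w)
    return [(*c[i].round(2),int(s[i,4]),s[i,2],s[i,3]) for i in range(1,n) if s[i,4]>=amin]
E
python3 - <<'E'
from vis import *
T=get_image("top");S=get_image("scene")
np.savez("im0.npz",T=T["color"],S=S["color"])
def crop(d,x,y,w,h): return cv2.resize(d["color"][y:y+h,x:x+w,::-1],(400,300),interpolation=cv2.INTER_CUBIC)
cv2.imwrite("pics/m1.png",np.vstack([np.hstack([crop(T,195,185,80,60),crop(S,240,228,100,75)]),np.hstack([crop(T,360,130,160,120),crop(S,285,60,140,150)])]))
for n,d,b in (("top",T,(370,475,170,252)),("scene",S,(310,415,130,200))):
    h=cv2.cvtColor(d["color"],cv2.COLOR_RGB2HSV); m=((h[:,:,1]<60)&(h[:,:,2]>90)).astype(np.uint8)
    for r in blobs(m,*b,15): print(n,r)
for n,d,uv in (("T",T,(243,213)),("S",S,(286,270))): print(n,[d["color"][uv[1]+k,uv[0]].tolist() for k in (-25,-10,-4,0,4,10)])
E
```

```text
top (np.float64(473.1), np.float64(221.24), 186, np.int32(4), np.int32(74))
top (np.float64(370.63), np.float64(203.94), 119, np.int32(3), np.int32(58))
top (np.float64(393.65), np.float64(193.7), 609, np.int32(28), np.int32(28))
top (np.float64(455.42), np.float64(214.82), 617, np.int32(12), np.int32(64))
top (np.float64(427.42), np.float64(196.02), 184, np.int32(16), np.int32(15))
top (np.float64(391.79), np.float64(227.66), 325, np.int32(20), np.int32(21))
top (np.float64(425.8), np.float64(230.05), 445, np.int32(23), np.int32(25))
top (np.float64(382.9), np.float64(250.67), 48, np.int32(33), np.int32(3))
top (np.float64(391.21), np.float64(248.47), 19, np.int32(11), np.int32(2))
scene (np.float64(399.99), np.float64(133.96), 291, np.int32(42), np.int32(13))
scene (np.float64(379.71), np.float64(144.7), 307, np.int32(53), np.int32(20))
scene (np.float64(405.32), np.float64(183.61), 646, np.int32(28), np.int32(56))
scene (np.float64(352.0), np.float64(155.25), 65, np.int32(13), np.int32(7))
scene (np.float64(406.52), np.float64(156.92), 25, np.int32(7), np.int32(12))
scene (np.float64(380.82), np.float64(164.95), 192, np.int32(22), np.int32(11))
scene (np.float64(337.36), np.float64(173.3), 288, np.int32(27), np.int32(14))
scene (np.float64(366.73), np.float64(183.93), 153, np.int32(19), np.int32(11))
scene (np.float64(385.43), np.float64(187.57), 28, np.int32(7), np.int32(13))
scene (np.float64(323.71), np.float64(194.89), 291, np.int32(41), np.int32(12))
T [[125, 123, 118], [147, 143, 146], [216, 211, 217], [220, 215, 219], [111, 108, 113], [159, 153, 162]]
S [[133, 135, 141], [124, 125, 129], [130, 132, 135], [156, 158, 167], [133, 137, 143], [133, 135, 141]]
```

View pics/m1.png

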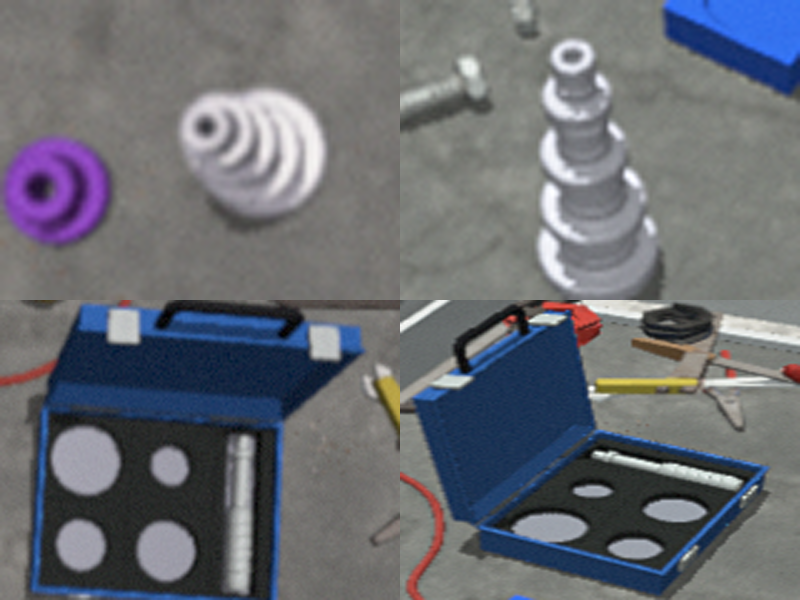

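The montage confirms the choice. The stack's bore is at about top (236,210) and scene (283,242). The four grey pocket floors in the black foam run from largest to smallest at top (394,194), (426,230), (392,228) and (427,196). The handle bar is near top (452,135).

```bash
cat >> vis.py <<'E'
def hole(d,uv,R=4):
    """sub-pixel centre of the dark bore near uv"""
    g=cv2.cvtColor(d["color"],cv2.COLOR_RGB2GRAY).astype(float);u,v=np.round(uv).astype(int);s=8
    c=cv2.resize(g[v-R:v+R+1,u-R:u+R+1],None,fx=s,fy=s,interpolation=cv2.INTER_CUBIC)
    m=(c<(np.percentile(c,2)+np.percentile(c,75))/2).astype(np.uint8)
    n,l,st,ce=cv2.connectedComponentsWithStats(m)
    D=[np.hypot(*(ce[i]-c.shape[0]/2)) if st[i,4]>60 else 99 for i in range(1,n)];i=1+int(np.argmin(D))
    return (ce[i]+.5)/s-.5+[u-R,v-R], st[i,4]/s/s, st[i,2:4]/s
E
python3 - <<'E'
from vis import *
T=get_image("top");S=get_image("scene")
n=["56","47","38","29"]
pt=np.array([(393.65,193.7),(425.8,230.05),(391.79,227.66),(427.42,196.02)]);ps=np.array([(337.36,173.3),(380.82,164.95),(366.73,183.93),(352,155.25)])
X=tri(T,pt,S,ps);print(X.round(1))
Pt,Ps=plane(T,pt,21),plane(S,ps,21);print((Pt-Ps).round(1)[:,:2])
# rigid square fit: known layout in case frame (x back, y left)
L=np.array([(38,38),(-38,-38),(-38,38),(38,-38)],float)
for P in (Pt,Ps,X[:,:3]):
    a,b=P[:,:2].mean(0),L; H=L.T@(P[:,:2]-a); th=np.arctan2(H[0,1]-H[1,0],H[0,0]+H[1,1])
    R=np.array([[np.cos(th),-np.sin(th)],[np.sin(th),np.cos(th)]]); print(a.round(1),th.round(4),(P[:,:2]-a-L@R.T).round(1).tolist())
ht,hs=hole(T,(236,210)),hole(S,(283,242.3));print(ht,hs,tri(T,[ht[0]],S,[hs[0]]).round(1))
print(plane(T,ht[0],144).round(1),plane(S,hs[0],144).round(1))
# handle: dark pixels
for nm,d,b in (("top",T,(415,490,126,146)),("scene",S,(298,340,55,100))):
    m=(d["color"].max(2)<60).astype(np.uint8); print(nm,blobs(m,*b,10))
def crop(d,x,y,w,h): return cv2.resize(d["color"][y:y+h,x:x+w,::-1],(400,300),interpolation=cv2.INTER_CUBIC)
cv2.imwrite("pics/m2.png",np.hstack([crop(T,415,115,80,60),crop(S,290,50,80,60)]))
for yaw in (0,):pass
print(state()["clock"])
E
```

```text
[[ 561.  -137.5   19.6    2. ]
 [ 481.2 -209.2   18.5    1.5]
 [ 485.9 -133.    19.     1.4]
 [ 557.1 -213.8   18.5    1.7]]
[[ 2.4 -0.4]
 [ 2.3 -1.6]
 [ 2.  -1.2]
 [ 2.5 -1.5]]
[ 521.9 -172.5] -0.0586 [[-0.3, 0.0], [0.1, 0.0], [0.2, 0.0], [-0.0, -0.1]]
[ 519.7 -171.4] -0.0628 [[-0.6, -0.6], [0.3, 0.3], [0.4, -0.1], [-0.0, 0.4]]
[ 521.3 -173.3] -0.0578 [[-0.4, 0.1], [0.1, -0.1], [0.3, 0.2], [0.0, -0.3]]
(array([235.69606643, 209.86704545]), np.float64(11.171875), array([3.875, 3.75 ])) (array([282.54973898, 241.54016821]), np.float64(13.46875), array([5.   , 3.375])) [[512.8 188.8 142.1   1.5]]
[[513.4 188.7 144. ]] [[511.1 190.  144. ]]
top [(np.float64(453.27), np.float64(134.55), 298, np.int32(58), np.int32(15))]
scene [(np.float64(333.68), np.float64(59.82), 28, np.int32(11), np.int32(7)), (np.float64(315.49), np.float64(76.02), 204, np.int32(26), np.int32(35))]
0.3
```

View pics/m2.png

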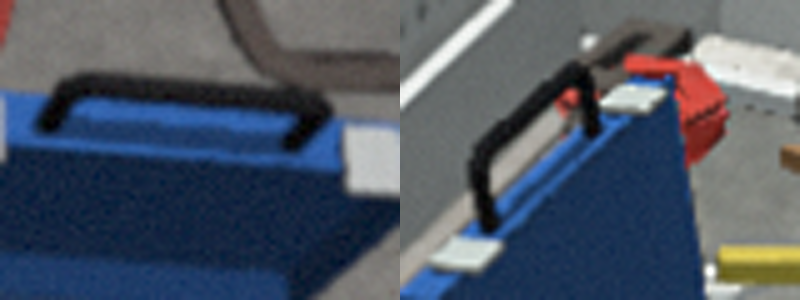

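The measurements hold together. The 76 mm pocket square fits to under 0.6 mm, and triangulated heights are about 19 mm for the floors and 142 mm for the stack top, as expected. The two cameras differ by a constant (2.3, -1.3) mm, so I'll use the mean. Picking the first driver now.

```bash
cat > job.py <<'E'
from vis import *
TH=-0.0605; C=np.array([520.8,-172.0]); cs,sn=np.cos(TH),np.sin(TH)
XC=np.array([cs,sn]);YC=np.array([-sn,cs])
POCK={"56":C+38*XC+38*YC,"47":C-38*XC-38*YC,"38":C-38*XC+38*YC,"29":C+38*XC-38*YC}
y=np.r_[YC,0];z=np.array([0,0,-1.]);RG=np.c_[np.cross(y,z),y,z]
PIL={"56":36,"47":30,"38":24,"29":18}; ZB={"56":0,"47":36,"38":72,"29":108}; UP=dict(zip(["56","47","38","29"],[9,5,5,5]))
def fz(): return state()["ft_force"]
def bore(k,zt,guess,dz=True):
    """mean bore centre of driver with top face at zt, from both views"""
    T=get_image("top");S=get_image("scene");g=np.r_[guess,zt]
    a=hole(T,proj(T,g)[0]);b=hole(S,proj(S,g)[0])
    p=(plane(T,a[0],zt)+plane(S,b[0],zt))[0]/2; t=tri(T,[a[0]],S,[b[0]])[0]
    print(k,"bore",p.round(1),"tri",t.round(1),"dT-S",(plane(T,a[0],zt)-plane(S,b[0],zt))[0].round(1),"areas",a[1].round(1),b[1].round(1))
    return p[:2]
def pick(k,xy):
    h=12+UP[k]; zt=ZB[k]+h; gripper_to(min(1,(PIL[k]+22)/85),40)
    p=np.r_[xy,zt+60]
    if np.hypot(*(state()["tcp_pos"][:2]-xy))>5: move_ptp(np.r_[xy,max(zt+60,120)],RG)
    servo_line(np.r_[xy,zt+30],200); servo_line(np.r_[xy,zt],60)
    f0=fz(); gripper_to(0,40); f1=fz(); print("gap mm",state()["finger_gap"]*85,"want",PIL[k],(f1-f0).round(1))
    servo_line(np.r_[xy,zt+12],60); print("lift",(fz()-f0).round(1), "gap",state()["finger_gap"]*85)
    servo_line(np.r_[xy,max(zt+45,150)],200)
def place(k,off=(0,0)):
    h=12+UP[k]; xy=POCK[k]+np.asarray(off)
    if abs(state()["tcp_pos"][1]-xy[1])>5: servo_line(np.r_[xy,150],300,RG)
    servo_line(np.r_[xy,h+34],120); f0=fz()
    for b in (27,25,23,21,19,17.5,16.5,15.5):
        servo_line(np.r_[xy,h+b],40); f=fz()-f0
        if abs(f).max()>6: print("contact at",b,f.round(1)); break
    return b
def release(k):
    gripper_to((PIL[k]+8)/85); q=np.array(state()["tcp_pos"]); servo_line(q+[0,0,30],80); servo_line(np.r_[q[:2],150],250)
E
python3 - <<'E'
from job import *
print({k:v.round(1).tolist() for k,v in POCK.items()}, inverse_kinematics(np.r_[POCK["29"],150],RG), inverse_kinematics(np.r_[512.2,189.4,150],RG))
pick("29",np.array([512.2,189.4]))
print(place("29"),fz().round(1),state()["clock"])
S=get_image("scene");T=get_image("top")
f=lambda d,x,y,w,h:cv2.resize(d["color"][y:y+h,x:x+w,::-1],(400,300),interpolation=cv2.INTER_CUBIC)
cv2.imwrite("pics/p29.png",np.hstack([f(S,300,100,120,90),f(S,240,220,100,75)]))
E
```

```text
{'56': [561.0, -136.4], '47': [480.6, -207.6], '38': [485.2, -131.8], '29': [556.4, -212.2]} [-5.67095162e-01  2.82680657e-01  1.61740186e+00 -4.44089210e-16
  1.24151013e+00 -2.07739149e+00] [ 1.32822402e-01  1.60868205e-01  1.76103147e+00 -4.44089210e-16
  1.21969298e+00 -1.37747393e+00]
gap mm 15.980088421972052 want 18 [-0.7 -0.2  1.9]
lift [-1.4  0.1 -1.1] gap 16.125819118476894
15.5 [ 0.8 -0.1  0.3] 9.1667
```

View pics/p29.png

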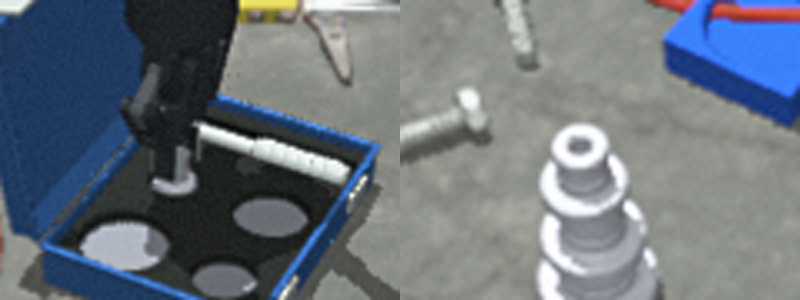

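Driver 29 is standing in its pocket, still gripped, with no contact force. The remaining stack is undisturbed, with the 38's bore at scene (285,257). I'll release and move on to 38.

Run:
```python
from job import *
release("29")
p=bore("38",108,(512.2,190)); 
np.save("last.npy",p)
assert np.hypot(*(p-[512.2,189.4]))<5
pick("38",p); print(place("38"),fz().round(1)); release("38")
p=bore("47",72,p); print(state()["clock"])
bore("29",51,POCK["29"]);print(POCK["29"]);bore("38",51,POCK["38"]);print(POCK["38"])
S=get_image("scene")
f=lambda d,x,y,w,h:cv2.resize(d["color"][y:y+h,x:x+w,::-1],(400,300),interpolation=cv2.INTER_CUBIC)
cv2.imwrite("pics/p38.png",np.hstack([f(S,300,110,120,90),f(S,240,220,100,75)]))
```

```text
38 bore [510.9 190.5 108. ] tri [511.4 190.  106.2   1.5] dT-S [ 2.1 -1.   0. ] areas 18.9 20.2
gap mm 22.292581949055013 want 24 [1.  0.  3.8]
lift [ 0.5 -0.1 -1.1] gap 22.323238947420194
15.5 [-0.2  0.6  0.1]
47 bore [509.1 190.3  72. ] tri [509.6 189.8  70.1   1.2] dT-S [ 1.8 -1.2  0. ] areas 25.8 26.1
20.1667
29 bore [ 561.8 -210.9   51. ] tri [ 558.5 -203.    61.7    6.1] dT-S [ 1.6 12.4  0. ] areas 7.8 32.1
[ 556.43287869 -212.22807423]
38 bore [ 484.4 -132.8   51. ] tri [ 485.3 -135.4   47.     0.5] dT-S [ 1.9 -3.4  0. ] areas 38.9 5.4
[ 485.16712131 -131.77192577]
```

View pics/p38.png

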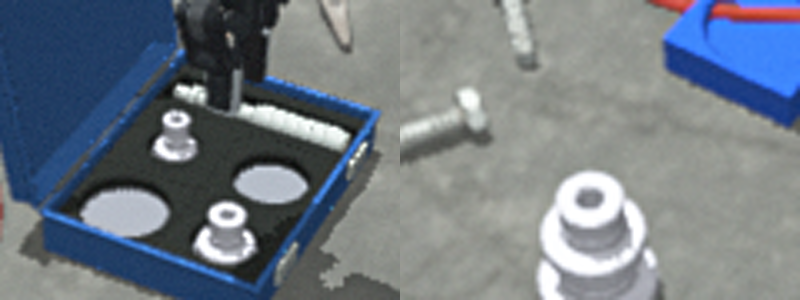

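Drivers 29 and 38 stand upright in their pockets, and the 47's bore is at scene (287,270). The bore check on the placed drivers was blocked by the gripper, so I'll repeat it later. Next are 47 and 56.

Run:
```python
from job import *
p=bore("47",72,(509.1,190.3)); assert np.hypot(*(p-[509.1,190.3]))<2
pick("47",p); print(place("47"),fz().round(1)); release("47")
p=bore("56",36,p); print(state()["clock"]); assert np.hypot(*(p-[509.1,190.3]))<5
pick("56",p); print(place("56"),fz().round(1)); release("56")
servo_line([440,0,220],300)
for k in POCK: print(k,(bore(k,51,POCK[k])-POCK[k]).round(1))
print(state()["clock"])
S=get_image("scene");T=get_image("top")
f=lambda d,x,y,w,h:cv2.resize(d["color"][y:y+h,x:x+w,::-1],(400,300),interpolation=cv2.INTER_CUBIC)
cv2.imwrite("pics/p56.png",np.hstack([f(S,300,110,120,90),f(T,360,170,120,90)]))
uvT=[(454.6,133.6)];uvS=[(316,72.6)];print(tri(T,uvT,S,uvS).round(1))
for a in (1.65,1.7,1.75): print(plane(T,uvT,36+196*np.sin(a)+10*np.cos(a)).round(1))
```

```text
47 bore [508.9 190.1  72. ] tri [509.4 189.6  70.2   1.6] dT-S [ 2.2 -0.9  0. ] areas 26.2 28.7
gap mm 28.344366936317034 want 30 [-0.5  0.7  2.6]
lift [-1.8 -0.1 -1.2] gap 28.36065384982868
15.5 [0.2 0.6 0.2]
56 bore [509.6 189.   36. ] tri [510.1 188.5  33.9   1.6] dT-S [ 2.2 -1.1  0. ] areas 23.3 26.7
30.2333
gap mm 34.29186251922018 want 36 [ 0.6 -0.1  3.1]
lift [ 1.4 -0.5 -3.2] gap 33.81443882568593
15.5 [ 0.   0.3 -0.3]
56 bore [ 560.6 -136.7   51. ] tri [ 561.3 -138.2   48.7    1.4] dT-S [ 2.1 -1.5  0. ] areas 24.5 13.6
56 [-0.4 -0.3]
47 bore [ 479.9 -207.8   51. ] tri [ 480.5 -209.8   48.2    1.9] dT-S [ 2.8 -1.8  0. ] areas 25.0 10.0
47 [-0.7 -0.1]
38 bore [ 484.4 -131.8   51. ] tri [ 484.9 -133.2   48.8    1.1] dT-S [ 1.8 -1.5  0. ] areas 16.7 5.6
38 [-0.8 -0. ]
29 bore [ 558.2 -215.7   51. ] tri [ 556.4 -211.4   56.7    0.7] dT-S [-1.6  5.6  0. ] areas 8.1 43.5
29 [ 1.7 -3.5]
41.3417
[[ 646.9 -208.8  223.5    3.2]]
[[ 646.5 -205.7  230.6]]
[[ 646.9 -206.3  229.1]]
[[ 647.4 -206.9  227.1]]
```

View pics/p56.png

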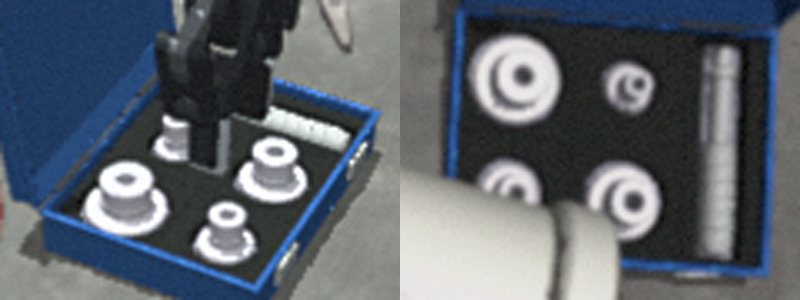

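All four drivers are seated, with bores within 1 mm of their pocket centres. The scene-view reading for 29 is occluded by the gripper, but the top view at (628,86) in the crop shows it centred. The handle triangulates to about (646,-206,225), which gives a lid angle of about 1.75 and a hinge 82 mm behind the pocket centre. Closing the lid.

```bash
cat > lid.py <<'E'
from job import *
yy=-np.r_[XC,0];RL=np.c_[np.cross(yy,z),yy,z]
def bar(a,h=82.2,v=-26.4): return np.r_[C+XC*(h-196*np.cos(a)+10*np.sin(a))+YC*v,36+196*np.sin(a)+10*np.cos(a)]
E
python3 - <<'E'
from lid import *
import lid
b=bar(1.75);print(b.round(1))
q0=np.array(state()["joint_positions"])
js=[(inverse_kinematics(b+[0,0,80],s) ,s) for s in (RL,np.c_[-RL[:,0],-RL[:,1],RL[:,2]])]
R=min([j for j in js if j[0] is not None],key=lambda j:abs(j[0]-q0).max())[1]
servo_line([440,0,310],300); move_ptp(b+[0,0,80],R)
gripper_to(0.6,25); servo_line(b+[0,0,20],150); f0=fz(); servo_line(b+[0,0,-9],50); print((fz()-f0).round(1))
gripper_to(0); print("gap",state()["finger_gap"]*85,(fz()-f0).round(1))
for a in np.arange(1.68,1.04,-.08):
    servo_line(bar(a)+[0,0,-9],100)
print((fz()-f0).round(1),state()["finger_gap"]*85,state()["clock"])
gripper_to(0.3); p=np.array(state()["tcp_pos"]);servo_line(p+[0,0,90],250)
wait(1.5);print(state()["clock"])
S=get_image("scene");T=get_image("top")
cv2.imwrite("pics/lid.png",np.hstack([cv2.resize(d["color"][y:y+150,x:x+200,::-1],(400,300)) for d,x,y in ((S,250,50),(T,330,110))]))
E
```

```text
[ 645.9 -206.   227.1]
[ 0.1 -0.4 -0.5]
gap 8.556297584521644 [-0.5 -0.3  0.8]
[-0.5 -2.4  0.8] 9.007894092916045 47.5417
49.8583
```

View pics/lid.png

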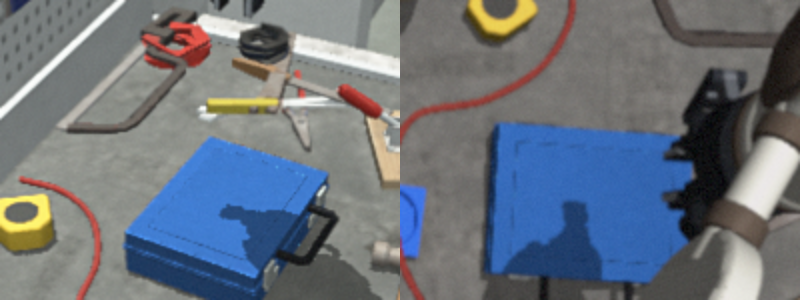

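The lid is down, with the bar at about scene (411,168). I'll back the arm off, let it settle and measure the bar height from two views.

Run:
```python
from lid import *
p=np.array(state()["tcp_pos"]); servo_line([p[0]-30,p[1],p[2]+20],200); q=np.array(state()["tcp_pos"]); move_ptp([330,250,300],np.array(state()["ee_rot"])); wait(1)
S=get_image("scene");T=get_image("top")
b0=bar(0);pred={n:proj(d,b0)[0] for n,d in (("S",S),("T",T))};print(b0.round(1),pred)
cv2.imwrite("pics/fin.png",np.hstack([cv2.resize(d["color"][int(u[1])-30:int(u[1])+30,int(u[0])-40:int(u[0])+40,::-1],(400,300),interpolation=cv2.INTER_CUBIC) for d,u in ((S,pred["S"]),(T,pred["T"]))]))
for a in (0,.04,.08):print(a,[proj(d,bar(a))[0].round(1) for d in (S,T)])
print(state()["clock"])
```

```text
[ 405.6 -191.5   46. ] {'S': array([409.97117982, 169.33299238]), 'T': array([421.43807874, 265.50531454])}
0 [array([410. , 169.3]), array([421.4, 265.5])]
0.04 [array([410.1, 166.6]), array([422.4, 265.5])]
0.08 [array([410.1, 163.8]), array([423.4, 265.3])]
53.1333
```

View pics/fin.png

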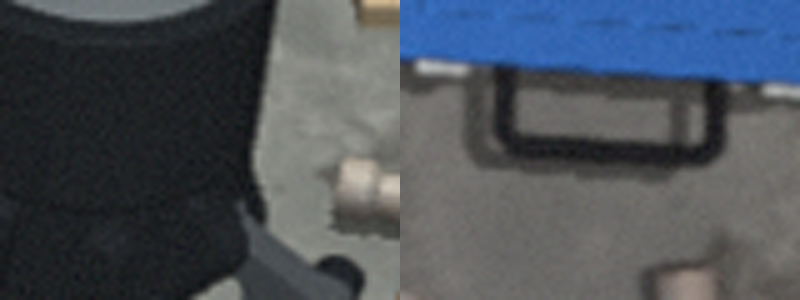

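In the top view the bar sits at (422.2,265), against a prediction of (421.4,265.5) when closed. The arm blocks the scene view, so I'll touch the bar from above gently to check its height and press it home.

Run:
```python
from lid import *
R=np.array(state()["ee_rot"]); gripper_to(0); b=bar(0)
move_ptp(b+[0,0,80],R); servo_line(b+[0,0,18],150); wait(.2); f0=fz()
for dz in np.arange(16,2,-1.):
    servo_line(b+[0,0,dz],30); f=fz()-f0
    if f[2]>8: break
print("contact: bar top z",b[2]+dz,"expected 51",f.round(1))
servo_line(b+[0,0,100],200); servo_line([330,150,300],300); move_ptp([120,420,330],R); wait(1)
S=get_image("scene");T=get_image("top");print(state()["clock"])
cv2.imwrite("pics/fin2.png",np.hstack([cv2.resize(d["color"][y:y+90,x:x+120,::-1],(400,300),interpolation=cv2.INTER_CUBIC) for d,x,y in ((S,320,110),(T,360,190))]))
```

```text
contact: bar top z 50.0 expected 51 [-2.3  0.8  8.7]
63.7167
```

View pics/fin2.png

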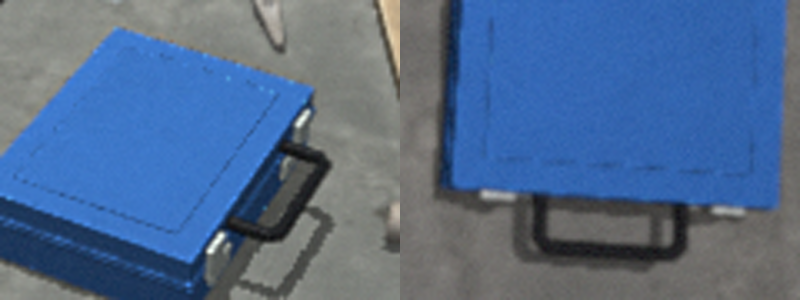

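The lid sits flush, and the bar top was felt at 50–51 mm (expected 51). The arm is clear of everything.

```bash
python3 -c "
from bench import *
sign_off(); print(state()['clock'])"
```

```text
the job is handed in; nothing more can be done
the job is handed in; nothing more can be done
```

All four drivers are in their own pockets and the lid is shut. I handed the job in at about 64 s on the robot's clock, against the 109 s limit.

- **Drivers:** I unstacked them from the top down (29, 38, 47, 56) and lowered each to within about 0.5 mm of its pocket floor before releasing. None met any contact force on the way in. For 56, 47 and 38, both cameras put the bores within 1 mm of the pocket centres.
- **Lid:** I pulled it forward by the bar to about 1.1 rad, let go, and it sank shut. A light touch of about 9 N met the bar top at 50 mm, where 51 mm was expected. The last picture shows the lid flush and the arm clear.
- **Checks that disagreed:**
  - The two-view check on driver 29 failed because the gripper blocked it in the scene view. I judged its seat by eye from the top view, where it looked centred, and from the contact-free descent.
  - The two cameras differed by a steady 2 mm or so, so I used their mean.
  - I did not see the drivers again after the lid closed.

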